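# Roll the sample bottle up the loading apron onto the roller mixer

## Task

Load the lying sample bottle onto the bench roller mixer: with the fingertips behind it, push it slowly (well under 20 cm a second all the way) and squarely up the sloping loading apron, over the front roller, until it drops between the two rollers against the rear stop strip. Stay behind it so that it never rolls back or runs away, do not lift or carry it, and leave the other things on the bench where they are. Finish with the hand clear of the bottle and the mixer.

Things in the scene. Friction and masses are not known exactly. Their poses are not given: they have to be found in the camera images.
- bottle: Closed screw-cap sample bottle lying on the bench before the apron's foot: white, paper label, orange cap as wide as the body, so a plain cylinder 50 mm in diameter, 120 mm long, 0.15 to 0.31 kg. Smooth, rolls freely. Origin at its middle; own y = its axis, cap at +y; x, z turn as it rolls. Starts 50 to 120 mm before the foot, within 10 mm of the apron's centre line and 0.06 rad of square.
- mixer: Low bench roller mixer with a sloping apron, fixed to the bench, white sheet metal, 350 mm long, 200 mm wide. Origin on the bench at the middle of the apron's foot edge; +x level, in the direction up the apron; +y along the rollers; z up. Along x: apron deck 0 to 0.188, front roller axis 0.199, rear roller axis 0.235, stop strip 0.243, motor housing 0.251 to 0.347.
- apron: The mixer's loading apron: bare steel deck rising at 0.1745 rad (10 degrees) from bench level, without a step, to the front roller; a bottle left alone on it rolls back down. Origin at the middle of its foot edge, on the deck; x up along the slope, y across, z square to the deck. Deck 191 mm long, 182 mm wide; kerbs 6 mm high along both sides guide the ends of what rolls up, inner faces at y = -0.085 and 0.085.
- rollers (a point): Middle of the front roller's axis. Two dark rubber rollers 25 mm in diameter, 164 mm long, along the mixer's y, axes 36 mm apart, 22 mm above the bench (tops at 35 mm); they turn with slight drag. White end plates 10 mm thick stand at both ends of the rollers, inner faces at mixer y = -0.085 and 0.085, x 0.172 to 0.258, tops 50 mm above the bench.
- stop (a point): Middle of the face of the rear stop: a dark rubber strip 154 mm long, 46 to 66 mm above the bench, facing down the apron, on the front of the white motor housing; it ends the bottle's travel. The housing is 96 x 200 mm, 70 mm tall (its knob to 84 mm).
- nest (a point): Where the bottle's middle comes to rest between the rollers, touching both: 0.217 from the apron's foot along the mixer's x, 55 mm above the bench, the bottle lying along the rollers, the stop strip 0.5 mm beyond it. Axes as the mixer's. Once its middle has passed the front roller's axis the bottle drops 5 mm into this place by itself, and stays.
- spare: Bystander: a bottle of the same kind standing upright on its base, 50 mm in diameter, 120 mm tall, beside the motor housing. Origin at the middle of its underside.
- dropper: Bystander: small white dropper bottle standing upright, 28 mm in diameter, 62 mm tall. Origin at the middle of its underside.
- cassette: Bystander: white plastic test cassette lying flat, 70 x 21 x 5 mm, long along its x. Origin at the middle of its underside.
Things that resemble listed ones, but are neither listed nor needed, are in the scene too. Leave any yellow look-alike of the bottle alone.

How it is judged:
On the way:
1. the bottle is rolled up the apron, on its deck, part of the way (x of bottle in the frame of apron between 0.04 and 0.17 m and z of bottle in the frame of apron below 0.03 m and angle between the y axis of bottle and the y axis of mixer, either way round below 0.2 rad), for 0.2 s.
At the end, for the whole second after the job is handed in: The bottle lies at rest between the two rollers against the rear stop: its middle within 5 mm of the nest along the mixer's x, within 4 mm in height and 26 mm along the rollers (between the end plates), its axis within 0.06 rad of the rollers (x of bottle in the frame of nest between -0.005 and 0.005 m and z of bottle in the frame of nest between -0.004 and 0.004 m and y of bottle in the frame of nest between -0.026 and 0.026 m and angle between the y axis of bottle and the y axis of mixer, either way round below 0.06 rad and linear speed of bottle below 0.02 m/s); the robot touches nothing.
It fails at once if the bottle is lifted: its middle is more than 12 mm higher above the bench and above the apron's deck than when it lies on them (height (world z) of bottle above 0.037 m and z of bottle in the frame of apron above 0.037 m).
It fails at once if the bottle rolls back or runs away: it moves faster than 0.25 m/s before it has reached the front roller (linear speed of bottle above 0.25 m/s and x of bottle in the frame of mixer below 0.19 m).
It fails at once if a bystander is moved by more than 20 mm (distance of any of spare, dropper, cassette from where it was at the start of the episode above 0.02 m).
It also fails if it takes over 48 s, if anything falls off the work surface, if the arm or the gripper's body presses on something with over 40 N, if the wrist force passes 120 N, or if a joint passes its speed limit or range.

## Robot

A 6-joint arm with a two-finger parallel gripper is mounted at the origin on the work surface. World frame = base frame: x ahead of the robot, y to its left, z up, the work surface at z = 0. Lengths are in m, angles in rad, forces in N, time in s.
With the tool pointing down it reaches from about 0.35 to 0.85 m from the base axis. Payload 8.1 kg.
Tool frame: the origin (TCP) lies at the very end of the fingers, on their centre line; the grasp point (between the pads) lies robot.grip_point_offset behind it (robot.grip_point_offset is the distance from the TCP to the grasp point, in m); z points along the fingers, y is the line along which they close (so a half turn about z gives the same grasp; the last joint's range is limited). The gripper opens to 93 mm and grips with 3 to 60 N. Pads are 15 mm wide; open, the fingers measure 128 mm over their backs; the gripper's body (75 mm by 188 mm) begins 65 mm behind the grasp point.
Start: joints at [-0.085, 0.13, 1.488, -0, 1.523, -0.085], TCP at [0.6, 0, 0.219] pointing down, gripper open.
Joint ranges: [-2.96, 2.96], [-0.89, 2.26], [0.02, 2.5], [-1.34, 4.48], [0, 2.73], [-2.66, 2.66]. Speed limits (rad/s): [2.39, 2.39, 2.79, 3.14, 3.14, 3.14].

## Interface

Orientations are given as a rotation vector (axis times angle).
In Python, from plant import robot, eyes gives the robot as it stands. The module is installed in compiled form; this text tells all that it offers.
- The arm moves only by the tool apply_moves, never from a script. Its argument "steps" is one flat list of numbers, 7 for each row, row after row: the shift along the tool's x, y, z in units of 30 mm (1.0 is 30 mm), then the turn, a rotation vector about the tool's x, y, z in units of 6 degrees (1.0 is 6 degrees), then the opening in per cent of the stroke, from 0 (shut) to 100 (fully open). In form: [dx, dy, dz, ax, ay, az, fingers, dx, dy, dz, ax, ay, az, fingers, ...]. A call has 1 to 12 rows; each row shifts and turns the commanded pose from where the row before left it, along the tool's axes as they then stand; what a row does not reach is not made up. A row lasts 1/12 s, in which the tool goes at most 41.7 mm and 7.16 degrees, less where a joint would pass 70% of its speed; a pose out of reach is approached as far as the arm can. A call is refused whole if a number of a shift passes 1 or a number of a turn 1, either way. A call with a gripper value outside its range is refused whole. The fingers move at their own pace and stop on an object; "grip_force" is the grip in N (left out, the last holds). Time passes only in rows, so rows that do not move let the fingers close. It gives the time, the measured TCP pose, the force, the opening and the grip force at its end, in the units of the state.
- robot.read_state(): the state, without advancing time (a new reading comes with each control period).
- eyes.read_camera(name): name is "scene" or "side" or "wrist"; returns the picture (384x512x3 uint8, red, green, blue); there is no depth.
- eyes.calibration(name): a dict with "K" (3x3 intrinsics, pixels), "R" (3x3) and "t" (3): a world point X has camera coordinates R X + t. Camera axes: x right, y down, z forward; pixel columns grow to the right and rows downward; lengths in m; the calibration is good to about 2 mm. A picture is of the moment at which its call begins: read the wrist's pose just before it. calibration takes no time and is no camera call; for the wrist camera it gives the pose at the moment of the call.
- robot.close_job(): hands the job in; it is judged then, once.
Trained networks look in the newest picture that a camera, given by its name, has taken for a name from the list of things; names that differ only in an ending like _2 or _b are one class to them, and where a whole thing is asked for, a point or a joint stands for the part that bears it (a point fixed in the world has none). Each returns a list of dicts, best first, with "conf" (0 to 1); they miss things now and then, are a little off and sometimes report something else, mostly with a low value. They report only what shows in the picture. A call takes as long as a camera call. They do not tell look-alikes from the thing itself.
- eyes.search_frame(camera, thing): "rect" ([left, top, width, height] in pixels, round what is visible of it).
- eyes.place_of(camera, thing): "xy" ([column, row] in pixels: a listed point, or the origin of a listed thing).
The state is a dict: "t": time; "q": joint angles; "dq": joint speeds; "joint_torque": joint torques, N m; "tool_pos": TCP position; "orientation": TCP orientation; "force": force on the tool from outside, world axes, zero at the start; "wrist_torque": the same for the moment, N m; "opening": finger opening in m; "gripper_force": force on a finger pad.
Only numpy, scipy, OpenCV 4.12 (cv2) and the standard library are available. Lean on these libraries where they do the work, as an engineer would, in place of code of your own. Each camera call takes 0.05 s, during which the arm holds its last target. There are 200 camera calls.

## Working session

There is one attempt and no reset: what is moved stays moved. The work goes in short steps, Python scripts to look and compute and a tool call to move; the robot and the scene stay as the last step left them, time stands still between calls to the robot, and variables do not carry over. Pictures are saved under pics/ and viewed, at most 10 in all, crops included, and the job is handed in when it is done.

Besides the shell and the picture viewer there is one more tool, called after ">>>" as a command line: name --argument value ..., lists and objects as JSON in quotes. apply_moves: Moves the arm, as the interface text tells. Its arguments: {"type":"object","properties":{"steps":{"type":"array"},"grip_force":{"type":"number"}},"required":["steps"]}

```bash
mkdir -p pics
cat > h.py <<'E'
import numpy as np, cv2
from plant import robot, eyes
def ray(cam,px,z):
    c=eyes.calibration(cam);K,R,t=map(np.array,(c["K"],c["R"],c["t"]))
    d=R.T@np.linalg.inv(K)@np.array([px[0],px[1],1.]);o=-R.T@t
    return o+d*(z-o[2])/d[2]
def proj(cam,X):
    c=eyes.calibration(cam);p=np.array(c["K"])@(np.array(c["R"])@np.array(X)+np.array(c["t"]));return p[:2]/p[2]
def snap(cam,name):
    im=eyes.read_camera(cam)[:,:,::-1].copy();cv2.imwrite(f"pics/{name}.png",im);return im
E
python3 - <<'E'
from h import *
np.set_printoptions(precision=3,suppress=True)
ims=[snap(c,c) for c in("scene","side")]
cv2.imwrite("pics/both.png",np.vstack(ims)[:, :]) 
for cam in("scene","side"):
  c=eyes.calibration(cam);print(cam,-np.array(c["R"]).T@c["t"])
  for th,z in(("bottle",.025),("mixer",0),("rollers",.022),("stop",.056),("nest",.055),("spare",0),("dropper",0),("cassette",0)):
    for d in eyes.place_of(cam,th)[:3]: print(th,d["conf"],np.array(d["xy"]),ray(cam,d["xy"],z))
s=robot.read_state();print(s)
E
```

```text
scene [0.989 0.488 0.925]
bottle 0.9 [394.6 286.5] [0.532 0.453 0.025]
bottle 0.82 [321.5 243.2] [0.561 0.277 0.025]
mixer 0.64 [291.7 217.2] [0.544 0.176 0.   ]
rollers 0.9 [240.2 157.7] [ 0.515 -0.026  0.022]
stop 0.92 [234.8 140.5] [ 0.504 -0.055  0.056]
nest 0.93 [239.8 144.2] [ 0.503 -0.038  0.055]
spare 0.62 [177.7 168.8] [ 0.639 -0.129  0.   ]
dropper 0.68 [338.2 190.2] [0.407 0.207 0.   ]
cassette 0.71 [247.9 273.2] [0.719 0.201 0.   ]
side [ 0.249 -0.352  0.537]
bottle 0.66 [159.1 143.9] [0.543 0.468 0.025]
bottle 0.55 [200.4 178.3] [0.554 0.264 0.025]
mixer 0.76 [216.6 209.8] [0.538 0.17  0.   ]
rollers 0.75 [260.3 260.6] [ 0.516 -0.019  0.022]
stop 0.61 [271.2 268.9] [ 0.502 -0.066  0.056]
nest 0.96 [264.  258.4] [ 0.507 -0.04   0.055]
spare 0.69 [348.9 268.2] [ 0.65  -0.121  0.   ]
dropper 0.65 [157.1 226. ] [0.409 0.203 0.   ]
cassette 0.48 [264.7 171.6] [0.716 0.219 0.   ]
{'t': 0.9, 'q': array([-0.085,  0.13 ,  1.488, -0.   ,  1.523, -0.085]), 'dq': array([-0.   ,  0.001,  0.   , -0.   ,  0.001, -0.002]), 'joint_torque': array([ -0.   , -55.976, -49.206,   0.077,   0.023,   0.   ]), 'tool_pos': array([0.6  , 0.   , 0.219]), 'orientation': array([2.221, 2.221, 0.   ]), 'force': array([ 0.107, -0.01 , -0.686]), 'wrist_torque': array([-0.031, -0.004, -0.007]), 'gripper_force': 0.0, 'opening': 0.09286133352499999}
```

```bash
python3 -c "
import cv2,numpy as np
a=cv2.imread('pics/both.png');print(a.shape)"
```

```text
(768, 512, 3)
```

View pics/scene.png

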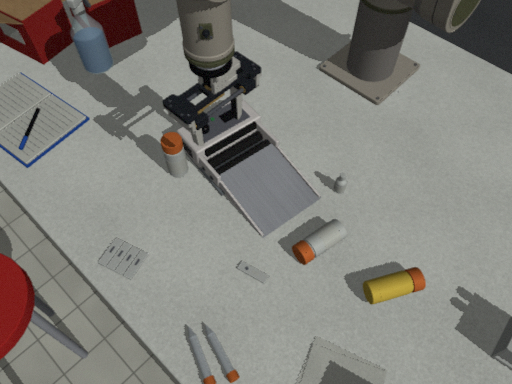

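View pics/side.png

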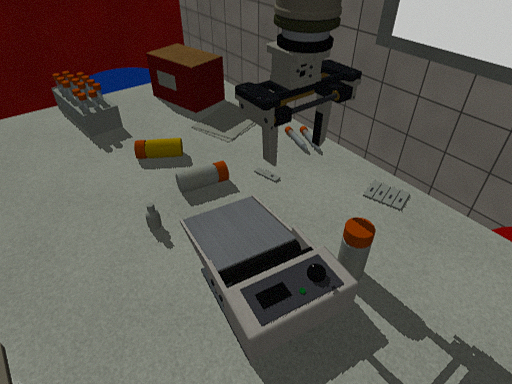

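Scene view: the white bottle with orange cap is at (321,243). Look-alikes are the yellow bottle at (394,286), the upright spare at (175,155), the capped tubes at (200,355) and (220,350), and, in the side view, the tubes in the rack at (85,90). I choose the white lying one just before the apron foot, side (202,176). Next I fit the mixer pose and check the choice in a crop.

Run:
```python
from h import *
from scipy.optimize import least_squares
np.set_printoptions(precision=4,suppress=True)
P={"mixer":(0,0,0),"rollers":(.199,0,.022),"stop":(.243,0,.056),"nest":(.217,0,.055),"apron":(0,0,0)}
obs=[]
for cam in("scene","side"):
  eyes.read_camera(cam)
  for n,p in P.items():
    d=eyes.place_of(cam,n)
    if d and d[0]["conf"]>.4: obs.append((cam,n,p,np.array(d[0]["xy"])))
def w(v,p):
  c,s=np.cos(v[2]),np.sin(v[2]);return [v[0]+c*p[0]-s*p[1],v[1]+s*p[0]+c*p[1],p[2]]
f=lambda v:np.concatenate([proj(c,w(v,p))-x for c,n,p,x in obs])
r=least_squares(f,[.54,.173,-1.7],loss="soft_l1");print(r.x);
for o,e in zip(obs,f(r.x).reshape(-1,2)):print(o[0],o[1],e)
v=r.x
im=cv2.imread("pics/scene.png");c=cv2.resize(im[120:300,190:430],None,fx=3,fy=3,interpolation=cv2.INTER_CUBIC)
def dr(p,col):
  q=(proj("scene",w(v,p))-[190,120])*3+1;cv2.circle(c,tuple(int(a) for a in q),3,col,-1)
for y in(-.091,.091):
  dr((0,y,0),(0,255,0));dr((.188,y,.033),(0,255,0))
for y in(-.082,.082): dr((.199,y,.035),(255,0,255));dr((.235,y,.035),(255,0,255))
cv2.imwrite("pics/crop1.png",c)
print(eyes.search_frame("scene","bottle"),eyes.search_frame("side","bottle"))
print(robot.grip_point_offset)
```

```text
[ 0.5366  0.1746 -1.7044]
scene mixer [ 1.4221 -1.5146]
scene rollers [0.7158 1.4683]
scene stop [-1.704  -1.2303]
scene nest [-3.3421 -1.7683]
scene apron [1.7221 1.6854]
side mixer [ 0.3261 -1.4157]
side rollers [-0.47   -1.0396]
side stop [-1.6731  0.5714]
side nest [ 1.0794 -0.1548]
side apron [2.6261 3.5843]
[{'rect': [294.5, 217.9, 54.3, 46.0], 'conf': 0.96}, {'rect': [365.7, 267.2, 57.7, 38.1], 'conf': 0.56}] [{'rect': [134.3, 136.7, 49.8, 21.1], 'conf': 0.93}, {'rect': [180.5, 196.7, 177.3, 162.3], 'conf': 0.71}, {'rect': [174.8, 161.0, 53.7, 29.3], 'conf': 0.64}]
0.0188
```

View pics/crop1.png

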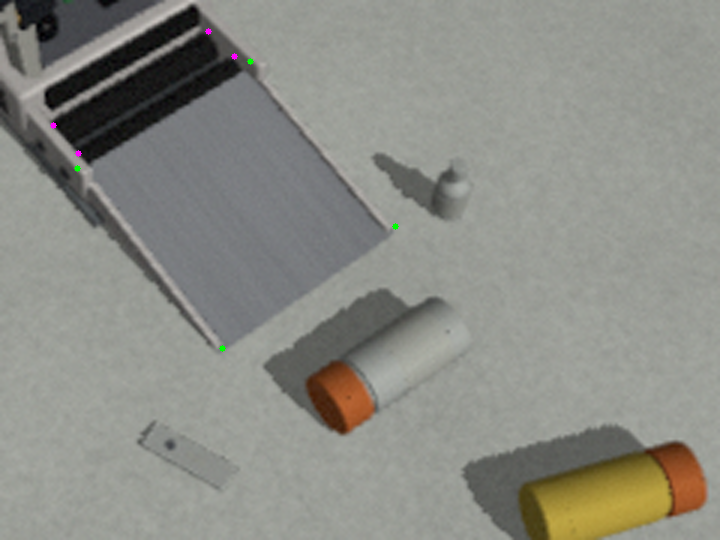

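Crop shows the white bottle, cap toward world +x, between crop (340,398) and (437,315), lying in front of the foot. The yellow look-alike and the cassette are well clear of it. The overlaid mixer fit matches its edges. Moving behind the bottle at height.

>>> apply_moves --steps '[0.92, -0.1, 0, 0, 0, 0, 60, 0.92, -0.1, 0, 0, 0, 0, 60, 0.92, -0.1, 0, 0, 0, 0, 60, 0.92, -0.1, 0, 0, 0, 0, 60, 0.92, -0.1, 0, 0, 0, 0, 60, 0.92, -0.1, 0, 0, 0, 0, 60, 0.92, -0.1, 0, 0, 0, 0, 60, 0.92, -0.1, 0, 0, 0, 0, 60, 0.92, -0.1, 0, 0, 0, 0, 60, 0.92, -0.1, 0, 0, 0, 0.43, 60, 0.92, -0.1, 0, 0, 0, 0.43, 60, 0.92, -0.1, 0, 0, 0, 0.42, 60]'

```text
t: 2.6
tool_pos: [0.5673, 0.3329, 0.2187]
orientation: [-2.367, -2.065, -0.0]
force: [0.7, -0.3, -0.1]
opening: 0.0557
gripper_force: 0.0
```

>>> apply_moves --steps '[0, 0, 0, 0, 0, 0, 60, 0, 0, 0, 0, 0, 0, 60]'

```text
t: 2.77
tool_pos: [0.5672, 0.3328, 0.2183]
orientation: [-2.362, -2.071, 0.001]
force: [-0.0, 0.0, -1.2]
opening: 0.0557
gripper_force: 0.0
```

Run:
```python
from h import *
from scipy.spatial.transform import Rotation as Ro
np.set_printoptions(precision=4,suppress=True)
s=robot.read_state();print(s["t"],s["tool_pos"],Ro.from_rotvec(s["orientation"]).as_matrix(),s["opening"])
for c in("wrist","scene","side"):
  im=snap(c,c+"2");ds=eyes.place_of(c,"bottle")
  for d in ds: print(c,d["conf"],np.array(d["xy"]),ray(c,d["xy"],.025))
  for d in eyes.search_frame(c,"bottle"):print(d)
```

```text
2.7667 [0.5672 0.3328 0.2183] [[ 0.1308  0.9914 -0.0004]
 [ 0.9914 -0.1308 -0.0003]
 [-0.0003 -0.0003 -1.    ]] 0.055747287497367654
wrist 0.82 [253.1 225.2] [0.5591 0.2678 0.025 ]
wrist 0.78 [202.9  61.1] [0.5326 0.447  0.025 ]
{'rect': [134.5, 11.1, 135.7, 99.0], 'conf': 0.82}
{'rect': [197.9, 200.9, 113.7, 49.2], 'conf': 0.75}
scene 0.78 [321.1 241.6] [0.5581 0.2736 0.025 ]
scene 0.71 [396.1 287.6] [0.5323 0.4569 0.025 ]
{'rect': [366.1, 267.2, 60.2, 35.5], 'conf': 0.65}
{'rect': [295.6, 221.4, 52.1, 42.0], 'conf': 0.57}
{'rect': [177.6, 93.2, 137.6, 142.7], 'conf': 0.33}
side 0.92 [160.4 144.5] [0.5447 0.4625 0.025 ]
side 0.78 [202.1 177.2] [0.5596 0.2654 0.025 ]
{'rect': [136.0, 136.2, 43.4, 23.3], 'conf': 0.84}
{'rect': [173.4, 161.5, 56.1, 33.4], 'conf': 0.8}
```

View pics/wrist2.png

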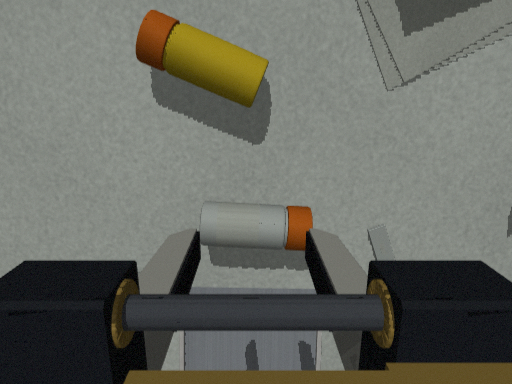

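Wrist view: the white bottle is centred at about (256,225), square to the hand. The yellow one at (203,61) is well behind, so there is room to descend.

>>> apply_moves --steps '[0, 0, 0.9, 0, 0, 0, 60, 0, 0, 0.9, 0, 0, 0, 60, 0, 0, 0.9, 0, 0, 0, 60, 0, 0, 0.9, 0, 0, 0, 60, 0, 0, 0.9, 0, 0, 0, 60, 0, 0, 0.8, 0, 0, 0, 60, 0, 0, 0.6, 0, 0, 0, 60, 0, 0, 0.5, 0, 0, 0, 60, 0, 0, 0.35, 0, 0, 0, 60, 0, 0, 0, 0, 0, 0, 60, -0.1, 0, 0, 0, 0, 0, 60, -0.1, 0, 0, 0, 0, 0, 60]'

```text
t: 4.22
tool_pos: [0.568, 0.3259, 0.0177]
orientation: [2.365, 2.068, 0.003]
force: [-0.4, -0.1, -0.6]
opening: 0.0558
gripper_force: 0.0
```

>>> apply_moves --steps '[-0.15, 0, 0, 0, 0, 0, 60, -0.15, 0, 0, 0, 0, 0, 60, -0.15, 0, 0, 0, 0, 0, 60, -0.15, 0, 0, 0, 0, 0, 60, -0.15, 0, 0, 0, 0, 0, 60, -0.15, 0, 0, 0, 0, 0, 60, -0.15, 0, 0, 0, 0, 0, 60, -0.15, 0, 0, 0, 0, 0, 60, -0.15, 0, 0, 0, 0, 0, 60, -0.15, 0, 0, 0, 0, 0, 60, -0.15, 0, 0, 0, 0, 0, 60, -0.15, 0, 0, 0, 0, 0, 60]'

```text
t: 5.22
tool_pos: [0.5597, 0.2716, 0.0161]
orientation: [-2.365, -2.068, 0.0]
force: [0.4, 1.1, 0.2]
opening: 0.056
gripper_force: 0.1
```

Run:
```python
from h import *
np.set_printoptions(precision=4,suppress=True)
s=robot.read_state();print(s["t"],s["tool_pos"],s["force"])
im=snap("scene","scene3")
print([ (d["conf"],ray("scene",d["xy"],.025)) for d in eyes.place_of("scene","bottle")])
a=cv2.resize(im[100:292,200:440],None,fx=3,fy=3);cv2.imwrite("pics/c3.png",a)
```

```text
5.2167 [0.5597 0.2716 0.0161] [0.4062 1.0556 0.1929]
[(0.88, array([0.5295, 0.4583, 0.025 ])), (0.52, array([0.5454, 0.2363, 0.025 ]))]
```

View pics/c3.png

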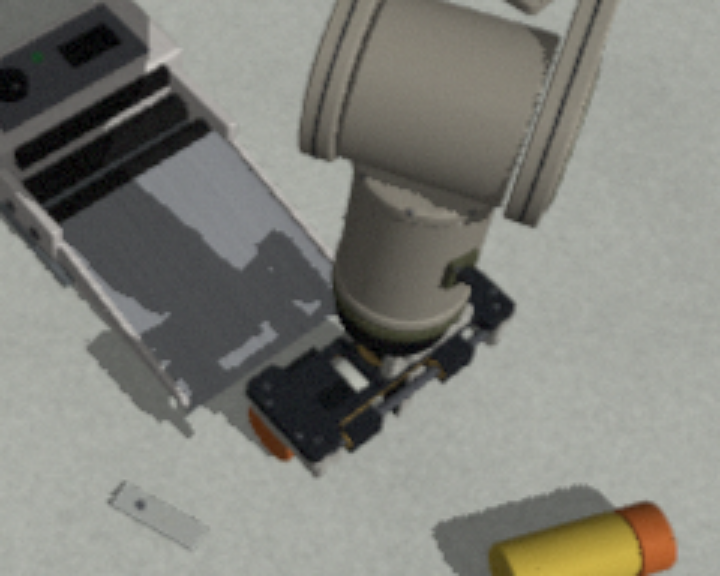

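>>> apply_moves --steps '[-0.15, 0, 0, 0, 0, 0, 60, -0.15, 0, 0, 0, 0, 0, 60, -0.15, 0, 0, 0, 0, 0, 60, -0.15, 0, 0, 0, 0, 0, 60, -0.15, 0, 0, 0, 0, 0, 60, -0.15, 0, 0, 0, 0, 0, 60, -0.15, 0, 0, 0, 0, 0, 60, -0.15, 0, 0, 0, 0, 0, 60, -0.15, 0, 0, 0, 0, 0, 60, -0.15, 0, 0, 0, 0, 0, 60, -0.15, 0, 0, 0, 0, 0, 60, -0.15, 0, -0.01, 0, 0, 0, 60]'

```text
t: 6.32
tool_pos: [0.5524, 0.2181, 0.0164]
orientation: [-2.365, -2.068, 0.0]
force: [-0.4, -0.4, -0.1]
opening: 0.0554
gripper_force: 0.1
```

>>> apply_moves --steps '[-0.15, 0, -0.027, 0, 0, 0, 60, -0.15, 0, -0.027, 0, 0, 0, 60, -0.15, 0, -0.027, 0, 0, 0, 60, -0.15, 0, -0.027, 0, 0, 0, 60, -0.15, 0, -0.027, 0, 0, 0, 60, -0.15, 0, -0.027, 0, 0, 0, 60, -0.15, 0, -0.027, 0, 0, 0, 60, -0.15, 0, -0.027, 0, 0, 0, 60, -0.15, 0, -0.027, 0, 0, 0, 60, -0.15, 0, -0.027, 0, 0, 0, 60, -0.15, 0, -0.027, 0, 0, 0, 60, -0.15, 0, -0.027, 0, 0, 0, 60]'

```text
t: 7.32
tool_pos: [0.5452, 0.1645, 0.0262]
orientation: [-2.365, -2.068, 0.0]
force: [0.2, 2.8, 1.9]
opening: 0.0558
gripper_force: 1.3
```

Run:
```python
from h import *
np.set_printoptions(precision=4,suppress=True)
s=robot.read_state();print(s["t"],s["tool_pos"],s["force"])
d=s["tool_pos"][:2]-[.5366,.1746];print("mixer xy",d@[-.1333,-.9911],d@[.9911,-.1333])
im=snap("side","side4")
a=cv2.resize(im[100:330,130:400],None,fx=2.5,fy=2.5);cv2.imwrite("pics/c4.png",a)
```

```text
7.3167 [0.5452 0.1645 0.0262] [0.2109 2.8327 1.8827]
mixer xy 0.008842805217757866 0.009849140522744467
```

View pics/c4.png

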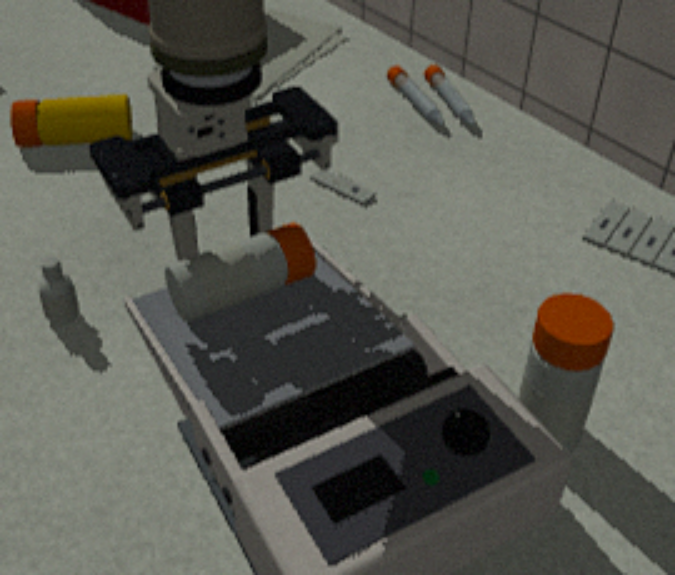

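Side view: the bottle lies square on the deck near the foot, at about crop (240,275), with both fingers behind it. Continuing.

>>> apply_moves --steps '[-0.15, 0, -0.023, 0, 0, 0, 60, -0.15, 0, -0.023, 0, 0, 0, 60, -0.15, 0, -0.023, 0, 0, 0, 60, -0.15, 0, -0.023, 0, 0, 0, 60, -0.15, 0, -0.023, 0, 0, 0, 60, -0.15, 0, -0.023, 0, 0, 0, 60, -0.15, 0, -0.023, 0, 0, 0, 60, -0.15, 0, -0.023, 0, 0, 0, 60, -0.15, 0, -0.023, 0, 0, 0, 60, -0.15, 0, -0.023, 0, 0, 0, 60, -0.15, 0, -0.023, 0, 0, 0, 60, -0.15, 0, -0.023, 0, 0, 0, 60]'

```text
t: 8.37
tool_pos: [0.538, 0.111, 0.0345]
orientation: [-2.365, -2.068, 0.0]
force: [-0.1, 1.8, 1.4]
opening: 0.0561
gripper_force: 1.3
```

>>> apply_moves --steps '[-0.15, 0, -0.023, 0, 0, 0, 60, -0.15, 0, -0.023, 0, 0, 0, 60, -0.15, 0, -0.023, 0, 0, 0, 60, -0.15, 0, -0.023, 0, 0, 0, 60, -0.15, 0, -0.023, 0, 0, 0, 60, -0.15, 0, -0.023, 0, 0, 0, 60, -0.15, 0, -0.023, 0, 0, 0, 60, -0.15, 0, -0.023, 0, 0, 0, 60, -0.15, 0, -0.023, 0, 0, 0, 60, -0.15, 0, -0.023, 0, 0, 0, 60, -0.15, 0, -0.023, 0, 0, 0, 60, -0.15, 0, -0.023, 0, 0, 0, 60]'

```text
t: 9.37
tool_pos: [0.5308, 0.0575, 0.0428]
orientation: [-2.365, -2.068, 0.0]
force: [0.5, 2.3, 1.4]
opening: 0.0556
gripper_force: 1.3
```

Run:
```python
from h import *
np.set_printoptions(precision=4,suppress=True)
s=robot.read_state();print(s["t"],s["tool_pos"],s["force"])
d=s["tool_pos"][:2]-[.5366,.1746];print("mixer xy",d@[-.1333,-.9911],d@[.9911,-.1333])
im=snap("side","side5")
a=cv2.resize(im[130:360,150:420],None,fx=2.5,fy=2.5);cv2.imwrite("pics/c5.png",a)
```

```text
9.3667 [0.5308 0.0575 0.0428] [0.4628 2.3226 1.3667]
mixer xy 0.1168238100221023 0.009832531457614611
```

View pics/c5.png

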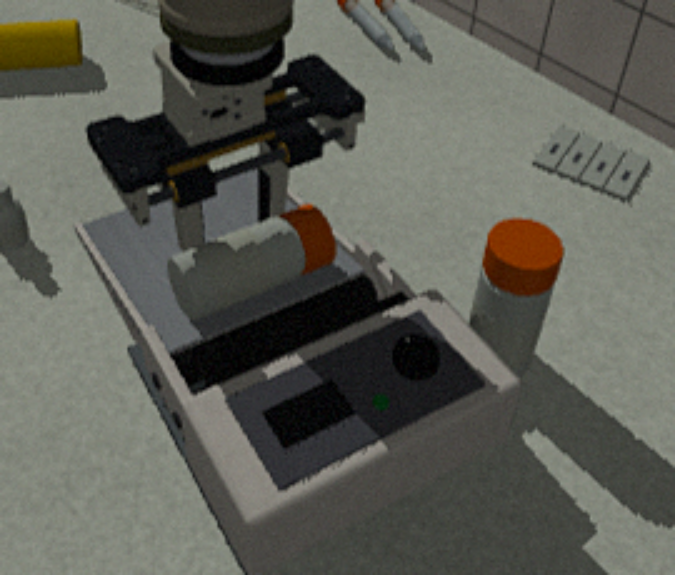

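Bottle is still square and in contact, just before the front roller. Continuing a bit slower.

>>> apply_moves --steps '[-0.13, 0, -0.021, 0, 0, 0, 60, -0.13, 0, -0.021, 0, 0, 0, 60, -0.13, 0, -0.021, 0, 0, 0, 60, -0.13, 0, -0.021, 0, 0, 0, 60, -0.13, 0, -0.021, 0, 0, 0, 60, -0.13, 0, -0.021, 0, 0, 0, 60, -0.13, 0, -0.021, 0, 0, 0, 60, -0.13, 0, -0.021, 0, 0, 0, 60, -0.13, 0, -0.021, 0, 0, 0, 60, -0.13, 0, -0.021, 0, 0, 0, 60, -0.13, 0, -0.021, 0, 0, 0, 60, -0.13, 0, -0.021, 0, 0, 0, 60]'

```text
t: 10.42
tool_pos: [0.5243, 0.0109, 0.0501]
orientation: [-2.365, -2.068, 0.001]
force: [0.2, -0.1, -0.0]
opening: 0.0561
gripper_force: 0.0
```

>>> apply_moves --steps '[-0.1, 0, 0, 0, 0, 0, 60, -0.1, 0, 0, 0, 0, 0, 60, -0.1, 0, 0, 0, 0, 0, 60, -0.1, 0, 0, 0, 0, 0, 60]'

```text
t: 10.75
tool_pos: [0.5229, -0.0007, 0.0502]
orientation: [-2.365, -2.068, 0.0]
force: [-0.4, 0.3, -0.1]
opening: 0.0562
gripper_force: 0.0
```

Run:
```python
from h import *
np.set_printoptions(precision=4,suppress=True)
s=robot.read_state();print(s["t"],s["tool_pos"],s["force"])
d=s["tool_pos"][:2]-[.5366,.1746];print("mixer xy",d@[-.1333,-.9911],d@[.9911,-.1333])
im=snap("side","side6")
a=cv2.resize(im[130:360,150:420],None,fx=2.5,fy=2.5);cv2.imwrite("pics/c6.png",a)
```

```text
10.75 [ 0.5229 -0.0007  0.0502] [-0.3985  0.3425 -0.1069]
mixer xy 0.17553699997257186 0.009763189957805417
```

View pics/c6.png

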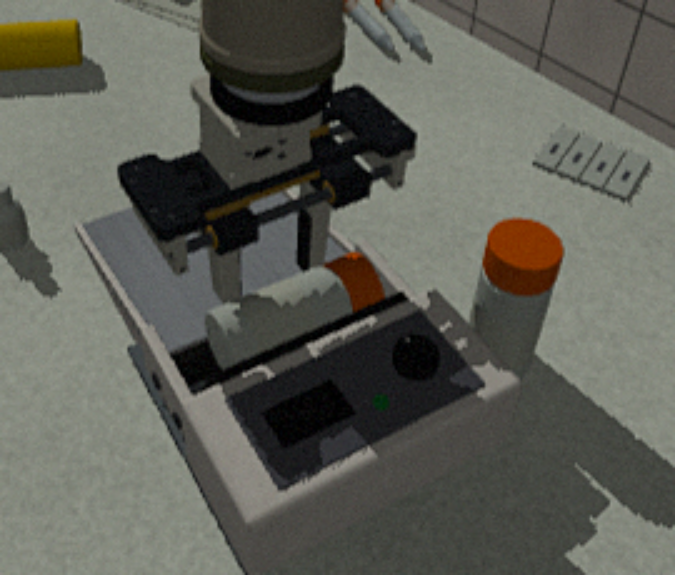

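The bottle has dropped between the rollers against the stop: crop (295,310), no contact force. Backing off level, then up and away.

>>> apply_moves --steps '[0.4, 0, 0, 0, 0, 0, 60, 0.6, 0, 0, 0, 0, 0, 60, 0.8, 0, 0, 0, 0, 0, 60, 0.8, 0, -0.4, 0, 0, 0, 60, 0.8, 0, -0.8, 0, 0, 0, 60, 0.8, 0, -0.8, 0, 0, 0, 60, 0.8, 0, -0.8, 0, 0, 0, 60, 0.8, 0, -0.8, 0, 0, 0, 60, 0.8, 0, -0.8, 0, 0, 0, 60, 0.8, 0, -0.8, 0, 0, 0, 60, 0.6, 0, -0.4, 0, 0, 0, 60, 0, 0, 0, 0, 0, 0, 60]'

```text
t: 11.8
tool_pos: [0.5564, 0.2425, 0.2226]
orientation: [2.361, 2.071, 0.011]
force: [0.6, -0.0, 0.3]
opening: 0.0556
gripper_force: 0.0
```

Run:
```python
from h import *
np.set_printoptions(precision=4,suppress=True)
s=robot.read_state();print(s["t"],s["tool_pos"],s["force"])
im=[snap("side","side7")[170:360,190:400],snap("scene","scene7")[90:280,120:330]]
for c in("side","scene"):
  for d in eyes.place_of(c,"bottle")[:3]:
    X=ray(c,d["xy"],.055);e=X[:2]-[.5366,.1746];print(c,d["conf"],"mixer xy",e@[-.1333,-.9911],e@[.9911,-.1333])
cv2.imwrite("pics/c7.png",cv2.resize(np.hstack(im),None,fx=1.9,fy=1.9,interpolation=cv2.INTER_CUBIC))
```

```text
11.8 [0.5564 0.2425 0.2226] [ 0.6392 -0.0449  0.2853]
side 0.8 mixer xy -0.22561782717970716 -0.052580427522661
side 0.59 mixer xy 0.21401731468066168 0.007342704420332035
scene 0.96 mixer xy 0.21502618317018216 -0.0020937992993403432
scene 0.6 mixer xy -0.280942106352141 -0.022796795525755167
```

View pics/c7.png

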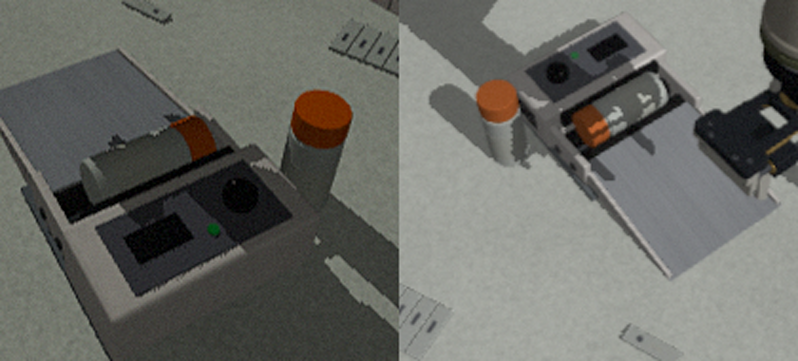

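Both views show the bottle lying along the rollers, at mixer x ≈ 0.215 and y ≈ 0.003. The spare and cassette are in place and the hand is clear.

```bash
python3 -c "
from plant import robot
print(robot.close_job())"
```

```text
the job is handed in; nothing more can be done
None
```

I rolled the bottle up the apron at about 5 cm/s; it now rests between the rollers against the rear stop (about 2 mm from the nest by camera). The hand is clear, I saw no bystander moved, and the job is handed in, but no verdict came back.

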